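# Slide the retainer bar into its notch and lock it

### The job

With a fingertip, push the aluminium retainer bar along the chassis rails until it drops level into the locating notch, then push the steel keeper round by its stud until it lies fully across the end of the bar. Do not pick the bar up, leave the screwdriver, jar and tray where they are, and finish clear of everything.

Things in the scene. Friction and masses are not known exactly. Their poses are not given: they have to be found in the camera images.
- chassis: Tan open-topped instrument chassis fixed to the bench, 210 (x) by 360 (y) by 88 mm high. Origin: centre of its underside, on the bench. y runs along the rails; x points to the side that bears the keeper. At its +y end a white front panel, 240 wide, 88 high, with two black handles reaching to y = 220.
- rails (a point): Point midway between the two ledge rails, level with their tops, 80 mm above the bench, at chassis y = 0. The bare-steel rails lie 60 to 76.5 to each side (x) and run the whole length; side channels outside them stand 8 higher and leave the bar 1.5 play at each end. In the 120 wide gap between the rails everything is below 60 above the bench, so a fingertip may dip 15 below the rail tops
- notch (a point): Centre of the notch, on the centre line between the rails, at the level of the notch floor (chassis frame 0, 60, 73 mm). A square notch 66 long in y and 7 deep is cut in both rails at this y. Same axes as the chassis.
- bar: Loose flat aluminium bar across both rails, 150 (x) by 60 (y) by 16 mm, 0.27 to 0.49 kg. Origin: centre of underside; axes as the chassis. Starts 85 to 150 from the notch on its -y side; push it along chassis +y, a few N. Its leading edge tips into the notch first, then the rest drops. Seated: level, underside 7 below the rail tops; the notch's far wall stops it.
- keeper (a joint): Angle (rad) of the steel swing latch on the +x side channel. 0: points along chassis +y, clear of the bar; grows counter-clockwise seen from above; 1.57: points along -x, square across the seated bar. Stops at -0.5 and 1.62, starts -0.35 to 0.15, stays where left. Blade 16 mm wide, underside 92, top 96 above the bench: passes 3 over a seated bar, strikes one not seated.
- keeper_pivot (a point): Pivot of the keeper (chassis frame 92, 60), at the height of the top of its blade, 96 above the bench. Does not move with the keeper.
- keeper_stud (a point): Centre of the top of the upright round stud near the keeper's free end: 12 mm diameter, from 95 to 122 above the bench, 55 from the pivot axis. About 1 N sideways turns the keeper.
- screwdriver: Loose screwdriver, 170 long, lying on the bench on the chassis's +x side. Bystander.
- jar: Loose closed jar, 48 diameter, 60 high, standing off the chassis's -y end. Origin: centre of underside. Bystander.
- tray: Loose black plastic tray, 70 by 90 by 25 high, standing off the chassis's +y end. Origin: centre of underside. Bystander.
There are look-alikes about, which are no part of the job. What is shaped like the bar but orange or yellow is not meant.

How it is judged:
By the outcome, as a careful person would: the job done as asked, in the order asked, and still so for the second after the job is handed in, with the robot touching nothing.
It also fails if it takes over 51 s, if anything falls off the work surface, if the arm or the gripper's body presses on something with over 40 N, if the wrist force passes 120 N, or if a joint passes its speed limit or range.

### The arm

A 6-joint arm with a two-finger parallel gripper is mounted at the origin on the work surface. World frame = base frame: x ahead of the robot, y to its left, z up, the work surface at z = 0. Lengths are in mm, angles in degrees, forces in N, time in s.
With the tool pointing down it reaches from about 300 to 850 mm from the base axis. Payload 4.2 kg.
Tool frame: the origin (TCP) lies between the finger pads; the fingertips stand 22 mm ahead of it and the grasp point (between the pads) lies 3 mm ahead of it; z points along the fingers, y is the direction in which the jaws open and shut (so a half turn about z gives the same grasp; the last joint's range is limited). The gripper opens to 91 mm and grips with 3 to 60 N. Pads are 32 mm wide; open, the fingers measure 118 mm over their backs; the gripper's body (76 mm by 178 mm) begins 60 mm behind the grasp point.
Start: joints at [-1.146, 18.312, 89.639, -0, 72.044, -1.146], TCP at [575.014, 0, 235.976] pointing down, gripper open.
Joint ranges: [-177.97, 177.97], [-48.28, 115.42], [12.27, 149.76], [-77.06, 257.06], [2.81, 150.46], [-146.56, 146.56]. Speed limits (degrees/s): [147.25, 147.25, 180, 180, 180, 180].

### API

Orientations are given as [roll, pitch, yaw] about the fixed x, y, z axes, in that order (R = Rz(yaw) Ry(pitch) Rx(roll)).
In Python, from workcell import * gives the robot as it stands.
- The arm moves only by the shell command python3 -m jog 'ROWS' [OPENING] [FORCE]. ROWS is text: rows parted by semicolons, each of 6 numbers parted by spaces: the shift along the tool's x, y, z in units of 0.5 m (1.0 is 0.5 m), then the turn, a rotation vector about the tool's x, y, z in units of pi/2 rad (1.0 is pi/2 rad). A call has 1 to 20 rows; each row is the pose to reach, as a shift and turn from the pose measured when the call began, along the tool's axes at that moment; what a row does not reach only later rows make up. A row lasts 1/12 s, in which the tool goes at most 41.7 mm and 7.16 degrees, less where a joint would pass 70% of its speed; a pose out of reach is approached as far as the arm can. A call with a number of a shift or a turn outside -1 to 1 is refused whole. A call with a gripper value outside its range is refused whole. OPENING is the opening, from -1 (shut) to 1 (fully open), set as the call begins (- or left out, the last holds). The fingers move at their own pace and stop on an object; FORCE is the grip in N (left out, the last holds). Time passes only in rows, so rows that repeat a pose let the fingers close. It gives the time, the measured TCP pose, the force and the opening at its end, in the units of the state.
- state(): the state, without advancing time (a new reading comes with each control period).
- grab_frame(name): name is "scene" or "side" or "wrist"; returns the picture (400x640x3 uint8, red, green, blue); there is no depth.
- calibration(name): a dict with "mtx" (3x3 intrinsics, pixels), "rvec" (rotation vector, rad) and "tvec" (3), from world to camera coordinates, as OpenCV has them. Camera axes: x right, y down, z forward; pixel columns grow to the right and rows downward; lengths in mm; the calibration is good to about 2 mm. A picture is of the moment at which its call begins: read the wrist's pose just before it. calibration takes no time and is no camera call; for the wrist camera it gives the pose at the moment of the call.
- job_done(): hands the job in, once; it reports no verdict.
Trained networks look in the newest picture that a camera, given by its name, has taken for a name from the list of things; names that differ only in an ending like _2 or _b are one class to them, and where a whole thing is asked for, a point or a joint stands for the part that bears it (a point fixed in the world has none). Each returns a list of dicts, best first, with "confidence" (0 to 1); they miss things now and then, are a little off and sometimes report something else, mostly with a low value. They report only what shows in the picture. A call takes as long as a camera call. They do not tell look-alikes from the thing itself.
- spot_in(query, camera): "rect" ([left, top, right, bottom] in pixels, round what is visible of it).
- tip_of(query, camera): "location" ([column, row] in pixels: a listed point, or the origin of a listed thing).
The state is a dict: "time_s": time; "qpos": joint angles; "qvel": joint speeds; "effort": joint torques, N m; "ee_pos": TCP position; "ee_rot": TCP orientation; "force": force on the tool from outside, world axes, zero at the start; "torque": the same for the moment, N m; "gripper_width": finger opening in mm.
Only numpy, scipy, OpenCV 4.12 (cv2) and the standard library are available. Lean on these libraries where they do the work, as an engineer would, in place of code of your own. Each camera call takes 0.05 s, during which the arm holds its last target. There are 200 camera calls.

## Working session

There is one attempt and no reset: what is moved stays moved. The work goes in short steps, Python scripts to look and compute and a shell command to move; the robot and the scene stay as the last step left them, time stands still between calls to the robot, and variables do not carry over. Pictures are saved under pics/ and viewed, about 8 in all and at most 12, crops included, and the job is handed in when it is done.

```bash
mkdir -p pics; cat > h.py <<'E'
from workcell import *
import numpy as np, cv2
def cal(n):
    c=calibration(n); R=cv2.Rodrigues(np.array(c["rvec"],float))[0]; return np.array(c["mtx"],float),R,np.array(c["tvec"],float).ravel()
def ray(n,px,z,c=None):
    K,R,t=c or cal(n); o=-R.T@t; d=R.T@np.linalg.inv(K)@np.array([px[0],px[1],1.]); return o+d*(z-o[2])/d[2]
def proj(n,P,c=None):
    K,R,t=c or cal(n); p=(R@np.atleast_2d(P).T).T+t; p=p@K.T; return p[:,:2]/p[:,2:]
def save(n,f,box=None,s=1):
    im=grab_frame(n); o=im
    if box: o=im[box[1]:box[3],box[0]:box[2]]
    cv2.imwrite("pics/"+f,cv2.resize(o,None,fx=s,fy=s)[:,:,::-1]); return im
E
python3 - <<'E'
from h import *
a=save("scene","a.png");b=save("side","b.png")
cv2.imwrite("pics/ab.png",np.vstack([a,b])[:,:,::-1][::1]) 
for n in("scene","side"):
    print(n,[ (np.round(-R.T@t)).tolist() for K,R,t in [cal(n)]])
    for q in("rails","notch","bar","keeper_pivot","keeper_stud","chassis","jar","tray","screwdriver"):
        print(q,[(np.round(d["location"],1).tolist(),round(d["confidence"],2)) for d in tip_of(q,n)[:3]])
print(state()["time_s"])
E
```

```text
scene [[1238.0, 219.0, 895.0]]
rails [([317.5, 175.8], 0.85)]
notch [([343.4, 183.4], 0.84)]
bar [([212.5, 263.0], 0.94), ([218.9, 140.8], 0.79), ([288.3, 170.0], 0.63)]
keeper_pivot [([334.8, 202.0], 0.73)]
keeper_stud [([356.0, 199.6], 0.78), ([288.2, 171.0], 0.64)]
chassis [([320.4, 197.3], 0.95)]
jar [([234.3, 178.2], 0.64)]
tray [([429.8, 235.3], 0.76)]
screwdriver [([302.6, 245.4], 0.92), ([287.8, 170.7], 0.65)]
side [[478.0, -1201.0, 920.0]]
rails [([295.2, 207.2], 0.69)]
notch [([291.0, 201.9], 0.81), ([317.0, 172.8], 0.42)]
bar [([396.2, 263.8], 0.89), ([297.8, 221.4], 0.65), ([254.2, 322.5], 0.64)]
keeper_pivot [([318.6, 192.1], 0.67), ([312.8, 172.5], 0.6)]
keeper_stud [([314.1, 173.6], 0.49)]
chassis [([293.7, 231.4], 0.84)]
jar [([301.3, 283.9], 0.79), ([343.1, 222.6], 0.55)]
tray [([295.6, 174.0], 0.68)]
screwdriver [([318.0, 188.2], 0.73), ([343.6, 223.8], 0.47)]
1.0
```

View pics/a.png

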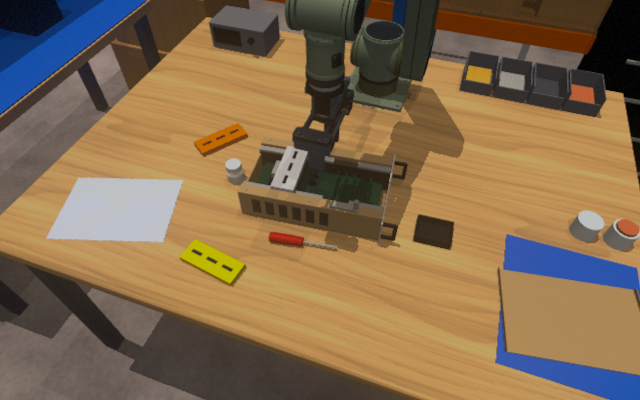

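View pics/b.png

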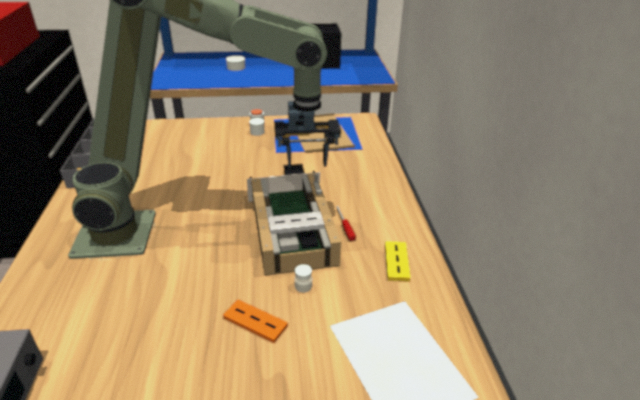

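The pictures show three bar-shaped things. In the scene view, orange is at (220,139) and yellow at (212,262), both loose on the bench, and the silver one is at (289,170), lying across the chassis rails. In the side view the silver bar is at (297,221). By the description, the silver one is the bar. Next I'll fit the chassis pose from both views and check it in a close crop.

```bash
cat >> h.py <<'E'
from scipy.optimize import least_squares
def W(p,P):
    c,s=np.cos(p[2]),np.sin(p[2]); P=np.atleast_2d(np.array(P,float)); return np.c_[p[0]+c*P[:,0]-s*P[:,1],p[1]+s*P[:,0]+c*P[:,1],P[:,2]]
MOD={"rails":(0,0,80),"notch":(0,60,73),"keeper_pivot":(92,60,96),"chassis":(0,0,0)}
def fit(obs,p0):
    cs={n:cal(n) for n,_,_ in obs}
    f=lambda p:np.concatenate([(proj(n,W(p,P),cs[n])-px).ravel() for n,P,px in obs])
    return least_squares(f,p0,loss="soft_l1",f_scale=2),f
E
python3 - <<'E'
from h import *
grab_frame("scene");grab_frame("side")
obs=[]
for n in("scene","side"):
    for q in MOD:
        r=tip_of(q,n)
        if r: obs.append((n,MOD[q],np.array(r[0]["location"])))
c=ray("scene",(317.5,175.8),80); 
r,f=fit(obs,[c[0],c[1],0]); p=r.x
print(c,p,np.degrees(p[2]));print(np.round(f(p).reshape(-1,2),1).tolist())
print("bar scene",W([0,0,0],[0,0,0])is None, ray("scene",(288.3,170),80),ray("side",(297.8,221.4),80))
co=[(x,y,88) for x,y in((-105,-180),(105,-180),(105,180),(-105,180))]
co2=[(x,y,80) for x in(-60,60) for y in(27,93)]
for n,b in(("scene",(200,100,460,270)),("side",(200,120,420,300))):
    im=grab_frame(n).copy();
    im=cv2.resize(im[b[1]:b[3],b[0]:b[2]],None,fx=3,fy=3,interpolation=cv2.INTER_CUBIC)
    for k,(L,col) in enumerate(((co,(255,0,0)),(co2,(0,255,255)),([(92,60,96),(92-0,115,96)],(255,0,255)))):
        for q in proj(n,W(p,L)): cv2.circle(im,tuple(int(v) for v in (q-b[:2])*3),4,col,1)
    cv2.imwrite(f"pics/c_{n}.png",im[:,:,::-1])
for q in("keeper_stud","bar"):
  for n in("scene","side"): print(q,n,[(np.round(d["location"],1).tolist(),round(d["confidence"],2)) for d in tip_of(q,n)[:3]])
E
```

```text
[525.99960592 -32.83921385  80.        ] [ 5.30834833e+02 -3.31803614e+01  1.17180424e-01] 6.7139437582218155
[[0.4, -2.0], [-0.1, 3.3], [-2.9, -0.7], [-0.9, -2.1], [-1.2, 1.9], [0.2, -0.6], [1.4, -4.2]]
bar scene False [ 531.58414599 -111.67111319   80.        ] [540.64585177 -92.52620384  80.        ]
keeper_stud scene [([354.3, 201.0], 0.66), ([302.5, 244.9], 0.59)]
keeper_stud side [([318.3, 190.3], 0.71), ([316.2, 170.7], 0.42)]
bar scene [([222.0, 142.3], 0.78), ([212.1, 261.8], 0.61), ([288.9, 171.8], 0.59)]
bar side [([394.4, 263.6], 0.8), ([297.0, 222.4], 0.66), ([254.0, 324.6], 0.59)]
```

View pics/c_scene.png

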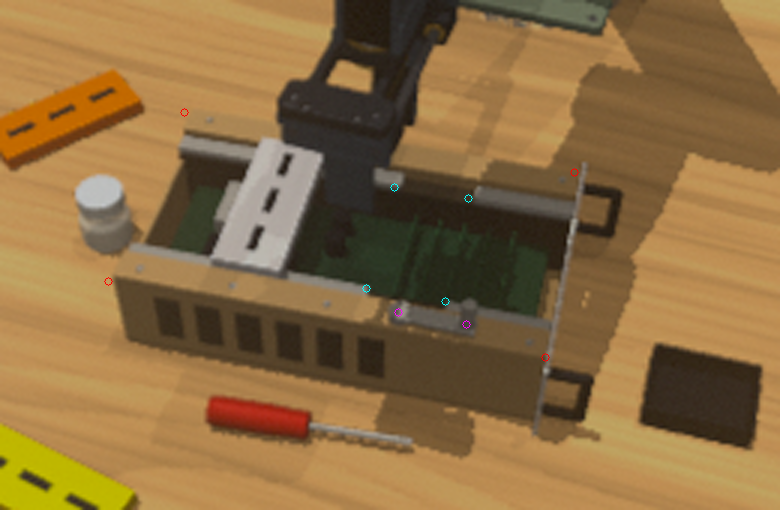

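The crop confirms the silver bar, with its centre at crop (268,205), lying on the rails. The far rail's notch gap runs from (400,183) to (475,195). The fit is a few mm off in y, so I'll refine it with the wrist view.

```bash
python3 - <<'E'
from h import *
save("wrist","w0.png")
print(np.round(-cal("wrist")[1].T@cal("wrist")[2]),state()["ee_rot"],state()["ee_pos"])
for q in("notch","rails","bar","keeper_pivot","keeper_stud"):
    print(q,[(np.round(d["location"],1).tolist(),round(d["confidence"],2)) for d in tip_of(q,"wrist")[:3]], proj("wrist",W([530.8,-33.2,.117],[MOD[q]]))  if q in MOD else "")
E
```

```text
[575.  81. 385.] [ 1.79994242e+02 -8.85709767e-04  8.99990335e+01] [5.75012420e+02 6.68467634e-03 2.35981764e+02]
notch [([263.3, 165.1], 0.85)] [[267.36454915 165.14982964]]
rails [([273.0, 228.9], 0.91)] [[276.30502318 227.4242701 ]]
bar [([281.0, 294.5], 0.6), ([374.1, 88.3], 0.43)] 
keeper_pivot [([364.1, 159.4], 0.7)] [[368.44864363 157.42557706]]
keeper_stud [([373.6, 87.4], 0.72)]
```

View pics/w0.png

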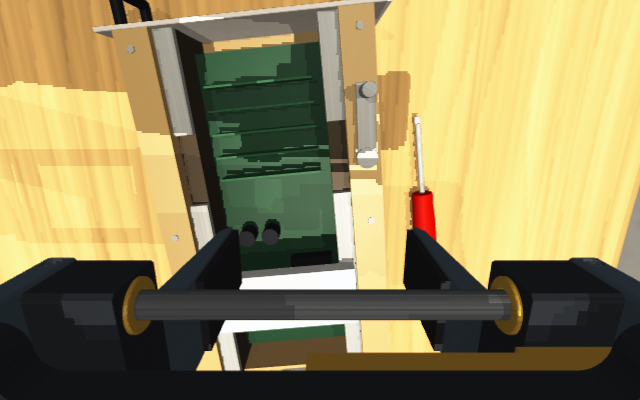

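Wrist view: the notch gaps are at left rail (192,134)-(207,204) and right rail (330,122)-(334,193). The stud top is at (368,89), the pivot at (367,158), and the bar's leading edge runs (243,271)-(354,263). I'll refine the fit with these.

```bash
python3 - <<'E'
from h import *
n="wrist"
obs=[(n,(-60,93,80),(191,134)),(n,(-60,27,80),(207,204)),(n,(60,93,80),(330,122)),(n,(60,27,80),(334,193)),(n,(0,60,73),(263.3,165.1)),(n,(0,0,80),(273,228.9)),(n,(92,60,96),(366,158.6)),("scene",(0,60,73),(343.4,183.4)),("scene",(0,0,80),(317.5,175.8)),("scene",(0,0,0),(320.4,197.3))]
r,f=fit(obs,[530,-33,.117]);p=r.x
print(p,np.degrees(p[2]));print(np.round(f(p).reshape(-1,2),1).tolist())
np.save("p.npy",p)
Rz=lambda q:np.array([[np.cos(p[2]),np.sin(p[2])],[-np.sin(p[2]),np.cos(p[2])]])@(np.array(q)[:2]-p[:2])
s=Rz(ray(n,(368.5,89),122)); pv=W(p,[(92,60,96)]); print("stud ch",s,"r",np.hypot(*(s-[92,60])),"ang",np.degrees(np.arctan2(-(s[0]-92),s[1]-60)))
for px in((243,271),(300,267),(352,263)): print("bar front",Rz(ray(n,px,96)))
for n2,px in(("scene",(289,170.5)),("side",(297.5,222))): print("bar c",Rz(ray(n2,px,80)),Rz(ray(n2,px,96)))
E
```

```text
[ 5.27547557e+02 -3.18116350e+01  8.94482645e-02] 5.125008042827021
[[1.7, 0.2], [-0.5, 0.7], [-3.5, -0.1], [-1.5, 0.8], [2.3, -1.6], [-0.1, -2.8], [0.8, -0.1], [-3.1, -1.1], [0.2, 0.5], [-2.7, -1.0]]
stud ch [ 92.78889312 115.89380652] r 55.89937351636258 ang -0.8086270694414273
bar front [-31.39695193 -37.11757126]
bar front [ 23.3119973  -37.76238529]
bar front [ 72.8827394  -37.98084269]
bar c [ -1.83294585 -77.61326944] [ 12.54313714 -72.43985928]
bar c [  6.34835933 -64.27578842] [  3.29114067 -85.13006688]
```

```bash
python3 -m jog '-0.09 -0.02 0 0 0 -0.03;-0.17 -0.035 0 0 0 -0.057;-0.25 -0.05 0 0 0 -0.057;-0.30 -0.06 0 0 0 -0.057;-0.343 -0.07 0 0 0 -0.057;-0.343 -0.07 0 0 0 -0.057;-0.343 -0.07 0 0 0 -0.057;-0.343 -0.07 0 0 0 -0.057;-0.343 -0.07 0 0 0 -0.057;-0.343 -0.07 0 0 0 -0.057;-0.343 -0.07 0 0 0 -0.057' -1 20
cat >> h.py <<'E'
def ch(q):
    p=np.load("p.npy"); c,s=np.cos(p[2]),np.sin(p[2]); d=np.array(q)[:2]-p[:2]; return np.array([c*d[0]+s*d[1],-s*d[0]+c*d[1]])
E
python3 - <<'E'
from h import *
save("wrist","w1.png"); s=state(); print(s["time_s"],ch(s["ee_pos"]),s["ee_pos"],s["ee_rot"],s["gripper_width"],s["force"])
for q in("notch","rails","bar","keeper_pivot","keeper_stud"):
    print(q,[(np.round(d["location"],1).tolist(),round(d["confidence"],2)) for d in tip_of(q,"wrist")[:3]], proj("wrist",W(np.load("p.npy"),[MOD[q]]))  if q in MOD else "")
E
```

```text
time_s: 3.02
ee_pos: [540.3, -170.5, 236.0]
ee_rot: [180.0, -0.0, 95.2]
force: [0.7, -0.8, 0.1]
gripper_width: 20.8
3.0667 [   0.22185873 -139.4129451 ] [ 540.22215225 -170.64741253  236.00682354] [ 1.79992357e+02 -3.88140530e-03  9.52074440e+01] 16.92369625065784 [-0.12905394  0.21869409 -0.39040791]
notch [] [[322.06942297 -51.98820709]]
rails [([322.3, 32.2], 0.93)] [[321.98627719  29.84022647]]
bar [([541.1, 220.7], 0.61), ([318.8, 122.7], 0.56)] 
keeper_pivot [] [[448.94861493 -66.764179  ]]
keeper_stud [([319.8, 125.7], 0.18)]
```

View pics/w1.png

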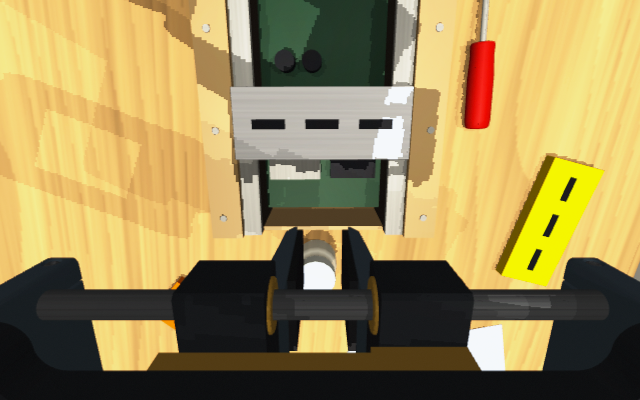

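The bar lies square to the tool, with its rear edge at row 160 and its centre near column 320. The chassis end wall is at rows 208-228, and the jar is beyond the end at (318,270).

```bash
python3 - <<'E'
from h import *
for px,z in(((240,160),96),((322,160),96),((405,160),96),((322,87),96),((233,120),96),((412,120),96),((322,208),80),((322,208),60),((322,236),80),((322,236),88),((260,180),80),((385,180),80)): print(px,z,ch(ray("wrist",px,z)))
s=state();print(s["gripper_width"],s["time_s"])
E
```

```text
(240, 160) 96 [ -70.91987069 -105.24254959]
(322, 160) 96 [ 3.28870691e-02 -1.05189964e+02]
(405, 160) 96 [  71.83628781 -105.13674736]
(322, 87) 96 [ 1.73052844e-03 -4.55156786e+01]
(233, 120) 96 [-74.45853028 -71.65493569]
(412, 120) 96 [ 75.30991776 -71.55111733]
(322, 208) 80 [ 4.32506734e-02 -1.53570459e+02]
(322, 208) 60 [ 2.78466078e-02 -1.59730759e+02]
(322, 236) 80 [ 5.81826991e-02 -1.82169846e+02]
(322, 236) 88 [ 6.39530818e-02 -1.78956375e+02]
(260, 180) 80 [ -57.56426709 -126.40236195]
(385, 180) 80 [  58.54208625 -126.31338281]
0.50529031522088 3.3167
```

```bash
python3 -m jog '0.012 0 0.06 0 0 0;0.012 0 0.13 0 0 0;0.012 0 0.2 0 0 0;0.012 0 0.25 0 0 0;0.012 0 0.276 0 0 0;0.012 0 0.276 0 0 0;0.012 0 0.276 0 0 0;0.012 0 0.276 0 0 0;0.012 0 0.276 0 0 0'; python3 -m jog '0.012 0 0 0 0 0;0.024 0 0 0 0 0;0.036 0 0 0 0 0;0.048 0 0 0 0 0;0.06 0 0 0 0 0;0.07 0 0 0 0 0;0.08 0 0 0 0 0;0.09 0 0 0 0 0;0.1 0 0 0 0 0;0.11 0 0 0 0 0;0.12 0 0 0 0 0;0.12 0 0 0 0 0'
python3 - <<'E'
from h import *
s=state();print(s["time_s"],ch(s["ee_pos"]),s["ee_pos"][2],s["force"])
save("wrist","w2.png"); print([(d["location"],d["confidence"]) for d in tip_of("bar","wrist")])
E
```

```text
time_s: 4.07
ee_pos: [540.6, -165.7, 99.6]
ee_rot: [179.8, 0.1, 95.1]
force: [-0.5, 0.0, -0.1]
gripper_width: 0.5
time_s: 5.07
ee_pos: [534.8, -104.6, 99.2]
ee_rot: [179.9, -0.0, 95.2]
force: [-0.0, -0.3, -0.9]
gripper_width: -0.1
5.0667 [  0.74451834 -73.14130644] 99.24497323895758 [-0.00978567 -0.29693759 -0.9451448 ]
[([319.1, 174.6], 0.81)]
```

View pics/w2.png

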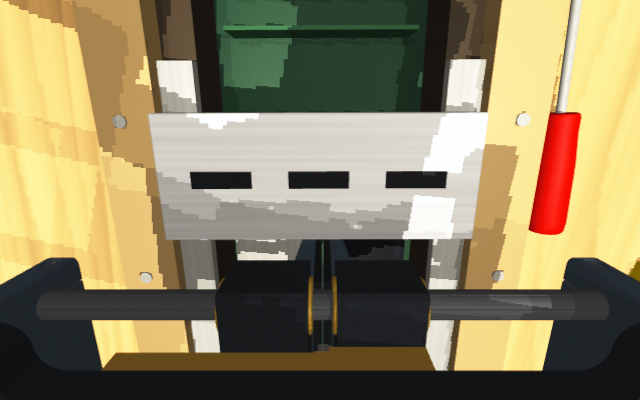

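The bar is still square, with its front at row 112 and rear at row 240. The notch starts at row 60 and the fingers are right behind the bar.

```bash
python3 - <<'E'
from h import *
for px,z in(((322,112),96),((322,240),96),((178,60),80),((468,60),80)): print(px,ch(ray("wrist",px,z)))
E
```

```text
(322, 112) [0.50738233 4.1683555 ]
(322, 240) [  0.52864001 -56.12373859]
(178, 60) [-66.26644412  27.08054586]
(468, 60) [68.23405289 27.15947844]
```

```bash
python3 -m jog '0.01 0 0 0 0 0;0.02 0 0 0 0 0;0.03 0 0 0 0 0;0.04 0 0 0 0 0;0.05 0 0 0 0 0;0.06 0 0 0 0 0;0.07 0 0 0 0 0;0.08 0 0 0 0 0;0.09 0 0 0 0 0;0.1 0 0 0 0 0;0.11 0 0 0 0 0;0.12 0 0 0 0 0;0.13 0 0 0 0 0;0.14 0 0 0 0 0;0.15 0 0 0 0 0;0.155 0 0 0 0 0;0.16 0 0 0 0 0;0.165 0 0 0 0 0;0.165 0 0 0 0 0'; python3 -m jog '0.004 0 0 0 0 0;0.008 0 0 0 0 0;0.01 0 0 0 0 0;0.01 0 0 0 0 0'
python3 - <<'E'
from h import *
s=state();print(s["time_s"],ch(s["ee_pos"]),s["ee_pos"][2],s["force"])
save("wrist","w3.png")
E
```

```text
time_s: 6.75
ee_pos: [526.8, -22.1, 98.7]
ee_rot: [180.0, -0.1, 95.1]
force: [-0.7, 1.2, -0.2]
gripper_width: 0.7
time_s: 7.08
ee_pos: [526.4, -16.9, 98.8]
ee_rot: [180.0, -0.1, 95.1]
force: [-0.0, -0.7, -0.2]
gripper_width: 0.3
7.0833 [ 0.1513191  14.91803819] 98.76263845498437 [-0.03697799 -0.66103814 -0.2420447 ]
```

View pics/w3.png

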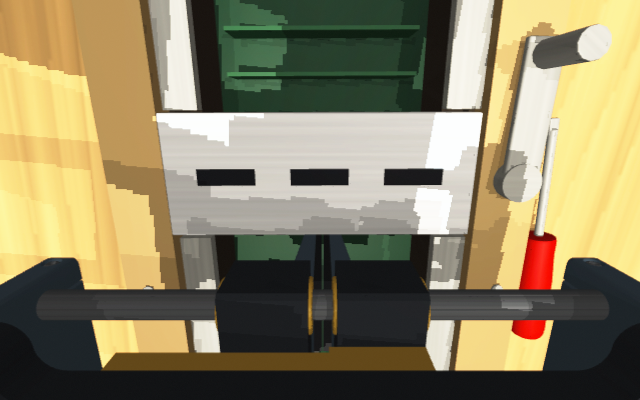

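Both the front edge (157-483, row 112) and the rear edge (173-468, row 235) have shrunk about 3.7%. That means the top is about 7 mm lower and level, so the bar is seated. The pivot is at (518,183) and the stud top at (594,41).

```bash
python3 - <<'E'
from h import *
for px,z in(((322,112),89),((322,235),89),((157,112),89),((483,112),89),((173,235),89),((468,235),89),((518,183),96),((594,41),122),((540,55),95)): print(px,z,ch(ray("wrist",px,z)))
E
```

```text
(322, 112) 89 [ 0.28573438 92.37578662]
(322, 235) 89 [ 0.3024296  32.09250072]
(157, 112) 89 [-75.1967248   92.34345592]
(483, 112) 89 [73.94457481 92.40733622]
(173, 235) 89 [-75.43811374  32.06266102]
(468, 235) 89 [74.52433718 32.12174213]
(518, 183) 96 [91.28287795 60.76288086]
(594, 41) 122 [ 93.56341877 116.4755452 ]
(540, 55) 95 [ 92.00920481 115.64502583]
```

The bar is seated: 150 wide at z=89, y 32 to 92, level. Next I'll back off, rise, and go round to the outer side of the stud.

```bash
python3 -m jog '-0.02 0 0 0 0 0;-0.03 0 -0.01 0 0 0;-0.03 0 -0.08 0 0 0;-0.03 0 -0.15 0 0 0;0 0.06 -0.16 0 0 0;0.05 0.12 -0.16 0 0 0;0.1 0.18 -0.16 0 0 0;0.15 0.23 -0.16 0 0 0;0.194 0.26 -0.16 0 0 0;0.194 0.26 -0.16 0 0 0;0.194 0.26 -0.16 0 0 0;0.194 0.26 -0.16 0 0 0;0.194 0.26 -0.1 0 0 0;0.194 0.26 -0.05 0 0 0;0.194 0.26 -0.05 0 0 0;0.194 0.26 -0.05 0 0 0;0.194 0.26 -0.05 0 0 0'
python3 - <<'E'
from h import *
s=state();c=ch(s["ee_pos"]);print(s["time_s"],c,s["ee_pos"][2],s["force"],s["ee_rot"][2])
save("wrist","w4.png")
print([(d["location"],ch(ray("wrist",d["location"],122)),d["confidence"]) for d in tip_of("keeper_stud","wrist")])
a0=np.arctan2(0,1)
for a in range(0,91,10):
    t=np.radians(a); st=np.array([92-55*np.sin(t),60+55*np.cos(t)])
    # rounded-rect contact
    fc=st+np.array([13.5*min(1,np.cos(t)*1.6),16*min(1,np.sin(t)*1.6)])+6*np.array([np.cos(t),np.sin(t)])
    d=(fc-c)/500; print(a,np.round(fc,1),"row x,y",np.round(d[1],3),np.round(d[0],3))
E
```

```text
time_s: 8.55
ee_pos: [647.7, 90.5, 125.6]
ee_rot: [179.8, -0.1, 95.1]
force: [0.1, -1.1, 0.7]
gripper_width: 0.3
8.55 [130.60862627 111.04946731] 125.61256267769974 [ 0.07725759 -1.0832367   0.73761128] 95.07394564641764
[([249.2, 261.6], array([ 94.75462688, 116.57713796]), 0.58)]
0 [111.5 115. ] row x,y 0.008 -0.038
10 [101.9 119.7] row x,y 0.017 -0.058
20 [ 92.3 122.5] row x,y 0.023 -0.077
30 [ 83.2 123.4] row x,y 0.025 -0.095
40 [ 74.7 122. ] row x,y 0.022 -0.112
50 [ 67.2 115.9] row x,y 0.01 -0.127
60 [ 58.2 108.7] row x,y -0.005 -0.145
70 [ 49.8 100.4] row x,y -0.021 -0.162
80 [42.6 91.5] row x,y -0.039 -0.176
90 [37. 82.] row x,y -0.058 -0.187
```

View pics/w4.png

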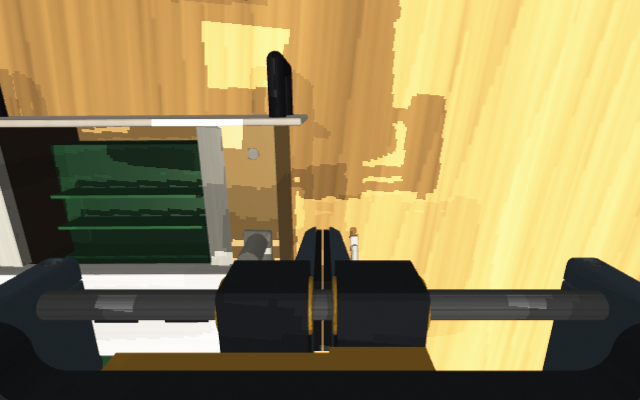

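The fingers (322,245) stand just outside the stud (255,245), clear of everything. I'll sweep the stud halfway round.

```bash
python3 -m jog '0.008 -0.02 0 0 0 0;0.008 -0.038 0 0 0 0;0.012 -0.048 0 0 0 0;0.017 -0.058 0 0 0 0;0.02 -0.068 0 0 0 0;0.023 -0.077 0 0 0 0;0.024 -0.086 0 0 0 0;0.025 -0.095 0 0 0 0;0.024 -0.104 0 0 0 0;0.022 -0.112 0 0 0 0;0.017 -0.12 0 0 0 0;0.01 -0.127 0 0 0 0;0.01 -0.127 0 0 0 0;0.01 -0.127 0 0 0 0'
python3 - <<'E'
from h import *
s=state();c=ch(s["ee_pos"]);print(s["time_s"],c,s["ee_pos"][2],s["force"],s["ee_rot"][2])
b=(290,140,410,230);im=save("scene","s5.png",b,5);
w=save("wrist","w5.png")
print([(d["location"],ch(ray("wrist",d["location"],122)),d["confidence"]) for d in tip_of("keeper_stud","wrist")])
A=cv2.resize(im[b[1]:b[3],b[0]:b[2]],(480,360));cv2.imwrite("pics/x5.png",np.hstack([A,w[100:400:1,100:420]if 0 else cv2.resize(w[100:400,100:420],(320,360))])[:,:,::-1])
E
```

```text
time_s: 9.82
ee_pos: [583.9, 90.0, 125.8]
ee_rot: [179.8, -0.1, 95.1]
force: [-0.4, -0.1, -0.3]
gripper_width: 0.4
9.8167 [ 66.96778938 116.29650734] 125.79901912223545 [-0.37890405 -0.07078291 -0.30794337] 95.05970126871624
[]
```

View pics/x5.png

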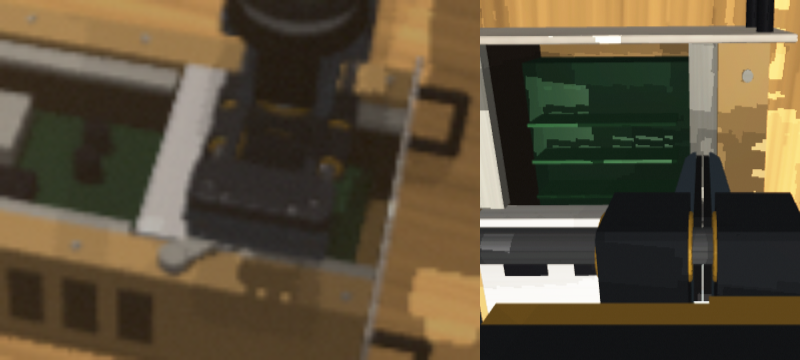

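The keeper has swung inward: in the left crop its pivot is at (180,260) and the blade points under the gripper. I'll carry on to square.

```bash
python3 -m jog '-0.008 -0.009 0 0 0 0;-0.015 -0.0175 0 0 0 0;-0.023 -0.026 0 0 0 0;-0.032 -0.034 0 0 0 0;-0.041 -0.042 0 0 0 0;-0.05 -0.049 0 0 0 0;-0.056 -0.054 0 0 0 0;-0.063 -0.058 0 0 0 0;-0.069 -0.06 0 0 0 0;-0.071 -0.06 0 0 0 0;-0.071 -0.06 0 0 0 0;-0.071 -0.06 0 0 0 0'
python3 - <<'E'
from h import *
s=state();c=ch(s["ee_pos"]);print(s["time_s"],c,s["ee_pos"][2],s["force"],s["ee_rot"][2])
E
```

```text
time_s: 10.97
ee_pos: [557.5, 52.1, 125.5]
ee_rot: [179.8, -0.1, 95.1]
force: [-0.1, -0.6, 0.5]
gripper_width: 0.1
10.9667 [37.32680848 80.89162476] 125.47405563207442 [-0.13640355 -0.6123042   0.45711649] 95.08625352567417
```

```bash
python3 -m jog '0.02 0 0 0 0 0;0.04 0 0 0 0 0;0.04 0 -0.07 0 0 0;0.04 0 -0.15 0 0 0;0 0 -0.2 0 0 0;-0.06 0 -0.2 0 0 0;-0.13 0 -0.2 0 0 0;-0.2 0 -0.2 0 0 0;-0.2 0 -0.2 0 0 0;-0.2 0 -0.2 0 0 0;-0.2 0 -0.2 0 0 0'
python3 - <<'E'
from h import *
s=state();print(s["time_s"],ch(s["ee_pos"]),s["ee_pos"][2])
save("wrist","w6.png")
for q in("keeper_stud","keeper_pivot","bar"):print(q,[(d["location"],d["confidence"]) for d in tip_of(q,"wrist")[:2]])
E
```

```text
time_s: 11.88
ee_pos: [566.1, -46.7, 225.2]
ee_rot: [179.8, -0.1, 95.1]
force: [-0.2, 0.2, 0.7]
gripper_width: 0.3
11.8833 [ 37.0487521  -18.24115697] 225.15624854860187
keeper_stud [([321.5, 112.5], 0.59), ([276.9, 103.9], 0.3)]
keeper_pivot [([387.4, 106.2], 0.58)]
bar [([276.5, 106.2], 0.96), ([499.1, 311.8], 0.85)]
```

View pics/w6.png

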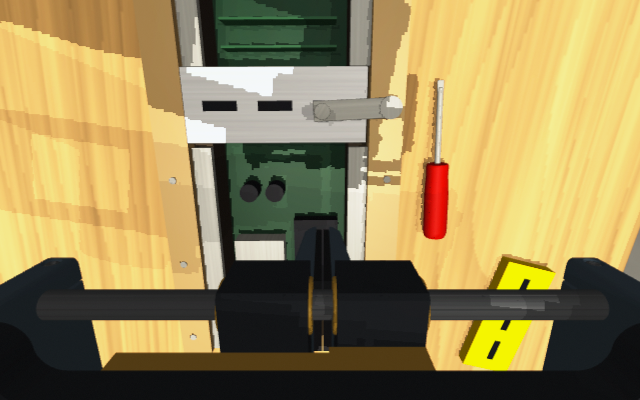

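The keeper lies across the bar: pivot about (391,107), stud about (321,111), bar still in the notch. Next, the angle.

```bash
python3 - <<'E'
from h import *
w=cv2.imread("pics/w6.png")
cv2.imwrite("pics/w6c.png",cv2.resize(w[60:150,170:420],None,fx=3.2,fy=3.2,interpolation=cv2.INTER_CUBIC))
for a in(85,90,92.8):
    t=np.radians(a);P=[(92,60,96),(92-55*np.sin(t),60+55*np.cos(t),122),(92-55*np.sin(t),60+55*np.cos(t),96)]
    print(a,((proj("wrist",W(np.load("p.npy"),P))-[170,60])*3.2).round().tolist(), (proj("wrist",W(np.load("p.npy"),P))).round(1).tolist())
for px,z in(((322,66),89),((322,142),89),((200,66),89)):print(ch(ray("wrist",px,z)))
E
```

```text
85 [[705.0, 156.0], [486.0, 135.0], [486.0, 136.0]] [[390.3, 108.8], [321.8, 102.1], [321.8, 102.4]]
90 [[705.0, 156.0], [485.0, 157.0], [485.0, 156.0]] [[390.3, 108.8], [321.5, 109.0], [321.5, 108.7]]
92.8 [[705.0, 156.0], [485.0, 169.0], [485.0, 167.0]] [[390.3, 108.8], [321.6, 112.8], [321.6, 112.2]]
[37.35246483 92.43081956]
[37.42775718 32.99258845]
[-59.12153582  92.2691206 ]
```

View pics/w6c.png

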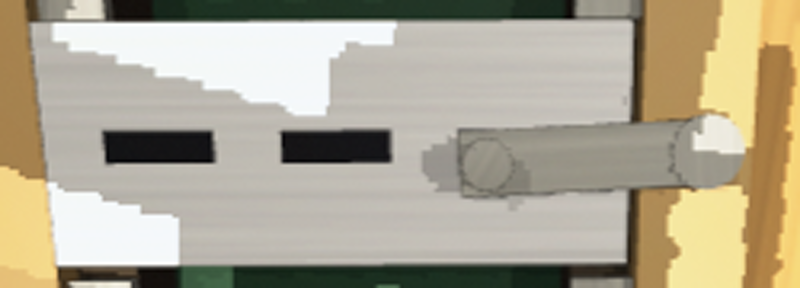

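The stud is at crop (489,165) and the pivot at (708,152). This matches about 92-93°, which puts the keeper just past square and essentially at its stop. The bar spans y 33 to 92 and is seated, and the robot is clear.

```bash
python3 -c "
from workcell import *
print(state()['force']);print(job_done())"
```

```text
[-0.46977505  0.47386391  0.5485011 ]
the job is handed in; nothing more can be done
None
```

The job is handed in. The closed fingertips pushed the aluminium bar along the rails until it dropped into the notch, then pushed the keeper round by its stud from the outer side.

**Bar:** The last wrist view shows it level in the notch, with its top about 89 mm above the bench and its length spanning chassis y 33 to 92.

**Keeper:** It lies across the bar at about 92–93°, essentially at its stop.

**Robot:** The arm finished about 100 mm above everything, with force readings at noise level (about 0.5 N). The clock read about 12 s of the 51 s allowed.

**Bystanders:** The screwdriver looked undisturbed in the last wrist view. I did not look at the jar and tray again after the pushes, but no move went near them.

**Disagreement:** The first chassis fit, from the scene and side cameras, was a few mm and 1.6° off. I corrected it with the wrist camera before the first push. No later check failed.

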